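# Fit a bearing sleeve in a conveyor housing

## Robot

A 6-joint arm with a two-finger parallel gripper is mounted at the origin on the work surface. World frame = base frame: x ahead of the robot, y to its left, z up, the work surface at z = 0. Lengths are in m, angles in degrees, forces in N, time in s.
With the tool pointing down it reaches from about 0.25 to 0.725 m from the base axis. Payload 9.7 kg.
Tool frame: the origin (TCP) lies at the very end of the fingers, on their centre line; the grasp point (between the pads) lies 19 mm behind it; z points along the fingers, y is the direction in which the jaws open and shut (so a half turn about z gives the same grasp; the last joint's range is limited). The gripper opens to 85 mm and grips with 20 to 120 N. Pads are 22 mm wide; open, the fingers measure 114 mm over their backs; the gripper's body (76 mm by 85 mm) begins 54 mm behind the grasp point. The pads swing forward as they close: fully open they stand 13 mm farther back than shut.
Start: joints at [-75.802, 4.979, 10.078, 95.1, 0, 90], TCP at [0.135, -0.533, 0.231] pointing down, gripper open.
Joint ranges: [-179.16, 179.16], [-48.56, 103.87], [-65.8, 70.77], [-126.05, 130.52], [-82.76, 87.17], [-180, 180]. Speed limits (degrees/s): [127.2, 127.2, 147.25, 180, 180, 180].

## Interface

Orientations are given as [roll, pitch, yaw] about the fixed x, y, z axes, in that order (R = Rz(yaw) Ry(pitch) Rx(roll)).
In Python, from workcell import bot gives the robot as it stands.
- The arm moves only by the shell command python3 -m pendant 'ROWS' [FORCE]. ROWS is JSON, a list that holds one entry, the list of rows, each a list of 7 numbers: the shift along the tool's x, y, z in cm, then the turn, a rotation vector about the tool's x, y, z in rad, then the opening in per cent of the stroke, from 0 (shut) to 100 (fully open). In form: [[[dx, dy, dz, ax, ay, az, gripper], ...]]. A call has 1 to 5 rows; each row shifts and turns the pose as measured when the row begins, along the tool's axes as they then stand; what a row does not reach is not made up. A row lasts 1/12 s, in which the tool goes at most 41.7 mm and 7.16 degrees, less where a joint would pass 70% of its speed; a pose out of reach is approached as far as the arm can. A call with a gripper value outside its range is refused whole. The fingers move at their own pace and stop on an object; FORCE is the grip in N (left out, the last holds). Time passes only in rows, so rows that do not move let the fingers close. It gives the time, the measured TCP pose, the force and the opening at its end, in the units of the state.
- bot.get_obs(): the state, without advancing time (a new reading comes with each control period).
- bot.camera(name): name is "scene" or "side" or "wrist"; returns the picture (480x640x3 uint8, red, green, blue); there is no depth.
- bot.get_calibration(name): a dict with "intrinsics" (3x3 intrinsics, pixels), "D" ([k1, k2, p1, p2, k3] as OpenCV has them; the pictures are not rectified), "pose" (4x4, takes a point from camera to world coordinates); the wrist camera has in their place "T_tool_cam" (4x4, takes a point from camera to tool coordinates, whose origin is the TCP and whose axes are the flange's). Camera axes: x right, y down, z forward; pixel columns grow to the right and rows downward; lengths in m; the calibration is good to about 2 mm. A picture is of the moment at which its call begins: read the wrist's pose just before it. get_calibration takes no time and is no camera call.
- bot.job_done(): hands the job in, once; it reports no verdict.
Trained networks look in the newest picture that a camera, given by its name, has taken for a name from the list of things; names that differ only in an ending like _2 or _b are one class to them, and where a whole thing is asked for, a point or a joint stands for the part that bears it (a point fixed in the world has none). Each returns a list of dicts, best first, with "confidence" (0 to 1); they miss things now and then, are a little off and sometimes report something else, mostly with a low value. They report only what shows in the picture. A call takes as long as a camera call.
- bot.masks_of(camera, thing): "pixels" (480x640 bool, what is visible of it) and "extent" ([left, top, right, bottom] in pixels, round what is visible of it).
- bot.mark_of(camera, thing): "uv" ([column, row] in pixels: a listed point, or the origin of a listed thing).
The state is a dict: "time": time; "q": joint angles; "qd": joint speeds; "joint_efforts": joint torques, N m; "ee_pos": TCP position; "tcp_rot": TCP orientation; "wrist_force": force on the tool from outside, world axes, zero at the start; "torque": the same for the moment, N m; "opening": finger opening in m.
Only numpy, scipy, OpenCV 4.12 (cv2) and the standard library are available. Lean on these libraries where they do the work, as an engineer would, in place of code of your own. Each camera call takes 0.05 s, during which the arm holds its last target. There are 200 camera calls.

## Task

One of the two blue conveyor housings has no sleeve yet: slide its yellow dust cover fully back off the bore, start the bronze bearing sleeve from the red parts tray in the bore, and press it fully home until its shoulder sits flush on the housing. Then turn that housing's lock plug clockwise until it goes snug. Let go of everything, and do not knock over or push away the other things.

Things in the scene. Friction and masses are not known exactly. Their poses are not given: they have to be found in the camera images.
- sleeve_mid (a point): Centre (half-way up, on the axis) of the bronze bearing sleeve, 85 mm tall, 0.35 to 0.6 kg, upright in the tray; z up its axis. From the bottom: barrel 44 mm in diameter, 45 mm long, with a lead-in chamfer; shoulder 62 mm in diameter, 10 mm thick; neck 40 mm in diameter, 30 mm tall (grip it here). Its solid flat top, 42.5 mm above this point, can be pushed on.
- sleeve: The same sleeve; origin at the centre of its underside, z upwards along its axis.
- shoulder (a point): Point on the sleeve's axis at the underside of its shoulder, 45 mm above its underside.
- housing: The empty blue bearing housing, fixed: 180 x 100 mm, cover rails 88 mm farther out at -x, flat top 70 mm above the bench, Origin under its middle, z up, x along its length: bore at x = -45 mm, lock plug at x = +45 mm. It, the finished housing and the tray trade places (left, middle, right) from start to start.
- bore_mouth (a point): Centre of the bore's mouth in the housing's top face; axes as the housing's. Bore 46.5 mm wide, chamfered. A sleeve let in drops freely until its shoulder is 15 to 20 mm proud, where the press fit holds it; from there 10 to 15 N downwards (its weight included) pushes it on, and it stays where left, until the shoulder stops hard on the housing top.
- cover (a joint): Slide of the empty housing's yellow dust cover in m: 0 covers the bore fully, it starts at 0 to 0.02, grows towards the housing's -x, and stops at 0.085, clear of the bore; stays where left. Cover 70 mm (x) by 60 mm, its top 6 mm above the housing's top. About 3 N pushes it.
- cover_tab (a point): Centre of the upright tab on that cover, 20 mm above the housing's top, for pushing or pinching: 6 mm thick (housing's x), 40 mm wide, its top 35 mm above the housing's top. At cover value 0 it is 10 mm to the -x side of the bore's centre. Axes as the housing's.
- plug_bar (a point): Centre of the steel grip bar on the lock plug's head, 27 mm above the housing's top: bar 60 mm long (its x axis), 14 mm wide (its y axis), 28 mm tall, z up, its top 41 mm above the housing's top. The plug turns about the vertical through this point and does not rise or sink. The way the bar points at the start and when snug differs each time.
- plug (a joint): Turn of the lock plug in rad, growing clockwise seen from above. It starts between 1.2 and 1.7, turns with about 0.12 N m, and goes snug (a firm stop) at 2.4. It stays where it is left.
- finished_top (a point): Middle of the top face of the second blue housing, same size and axes as the empty one, with a sleeve already home in its bore (its neck tops out 40 mm above this face) and its plug already tight (41 mm above the face) and its cover slid back. Fixed; leave it alone.
- tray: Red open parts tray, fixed: 180 mm along its x, 130 mm along its y, walls 30 mm high, floor 5 mm thick; origin under its centre. The two rollers stand close beside the sleeve along the tray's x axis, so fingers fit round the sleeve only along the tray's y axis.
- roller_a_mid (a point): Centre of a loose upright steel roller in the tray, 36 mm in diameter, 90 mm tall, on the tray's -x side of the sleeve.
- roller_b_mid (a point): Centre of a like roller on the +x side of the sleeve.
- flask_mid (a point): Centre of a loose black flask, 54 mm in diameter, 190 mm tall, standing between the left and the middle place.
- tape_mid (a point): Centre of a loose red tape roll lying flat, 72 mm in diameter, 48 mm high, between the middle and the right place.
- parcel_mid (a point): Centre of a loose small carton 120 x 90 x 50 mm beyond the middle.
- scanner_mid (a point): A point in a loose black and yellow hand scanner, about 190 mm long, 35 mm high, beyond the right.

How it is judged:
By the outcome, as a careful person would: the job done as asked, in the order asked, and still so for the second after the job is handed in, with the robot touching nothing.
It also fails if it takes over 70 s, if anything falls off the work surface, if the arm or the gripper's body presses on something with over 40 N, if the wrist force passes 120 N, or if a joint passes its speed limit or range.

## Working session

There is one attempt and no reset: what is moved stays moved. The work goes in short steps, Python scripts to look and compute and a shell command to move; the robot and the scene stay as the last step left them, time stands still between calls to the robot, and variables do not carry over. Pictures are saved under pics/ and viewed, about 8 in all and at most 12, crops included, and the job is handed in when it is done.

```bash
ls; mkdir -p pics
python3 - <<'E'
from workcell import bot
import cv2,numpy as np
print(bot.get_obs())
a=bot.camera("scene");b=bot.camera("side")
cv2.imwrite("pics/scene.png",a[:,:,::-1])
cv2.imwrite("pics/side.png",b[:,:,::-1])
for c in("scene","side"):
    k=bot.get_calibration(c);print(c,np.round(k["pose"],3).tolist(),k["D"])
    for t in["sleeve_mid","sleeve","bore_mouth","cover_tab","plug_bar","finished_top","tray","housing","roller_a_mid","flask_mid","tape_mid","parcel_mid","scanner_mid"]:
        print(t,[(np.round(m["uv"],1).tolist(),round(m["confidence"],2)) for m in bot.mark_of(c,t)][:3])
k=bot.get_calibration("wrist");print(np.round(k["T_tool_cam"],4).tolist())
E
```

```text
pics
{'time': 0.0, 'q': array([-7.58003914e+01,  5.01266583e+00,  1.00323620e+01,  9.51005752e+01,
        8.59996520e-05,  8.99997367e+01]), 'qd': array([-0.06003205,  0.03636564,  0.08575493,  0.0182696 ,  0.00013582,
       -0.00099869]), 'joint_efforts': array([ 1.12208704e-04, -5.20387709e+01,  4.64804327e+01,  1.64474070e-02,
       -9.15388614e-05,  1.44593048e-05]), 'ee_pos': array([ 0.13485505, -0.53295552,  0.23054932]), 'tcp_rot': array([-1.79919121e+02, -8.63711998e-05,  1.41998717e+01]), 'wrist_force': array([-0.15396557, -0.21486829, -0.19734459]), 'torque': array([-0.05481365,  0.01525789, -0.03775113]), 'opening': 0.08521299546097184}
scene [[0.822, 0.492, -0.286, 0.931], [0.57, -0.707, 0.418, -0.413], [0.003, -0.507, -0.862, 0.943], [0.0, 0.0, 0.0, 1.0]] [0.02298228 0.         0.         0.         0.        ]
sleeve_mid [([258.6, 205.9], 0.65), ([283.5, 224.7], 0.62)]
sleeve [([280.3, 235.8], 0.92)]
bore_mouth [([343.9, 126.5], 0.68)]
cover_tab [([342.2, 118.1], 0.88)]
plug_bar [([341.3, 118.2], 0.65), ([387.9, 134.9], 0.6)]
finished_top [([174.8, 333.3], 0.65)]
tra
[... 496 characters left out ...]
96.0], 0.5), ([301.5, 250.4], 0.49)]
sleeve [([272.1, 289.0], 0.74), ([359.5, 232.0], 0.51), ([198.3, 197.4], 0.31)]
bore_mouth [([198.2, 196.7], 0.55), ([275.2, 286.6], 0.55)]
cover_tab [([189.4, 187.9], 0.71)]
plug_bar [([236.6, 169.2], 0.5)]
finished_top [([363.7, 372.9], 0.61)]
tray [([272.8, 287.1], 0.8), ([196.1, 197.5], 0.34)]
housing [([222.6, 218.2], 0.7)]
roller_a_mid [([237.7, 270.2], 0.58)]
flask_mid [([270.4, 285.6], 0.71)]
tape_mid [([320.7, 329.6], 0.73), ([215.1, 210.9], 0.25)]
parcel_mid [([358.9, 233.8], 0.78)]
scanner_mid [([433.3, 301.3], 0.86)]
[[-0.0003, -0.9518, -0.3068, 0.0792], [1.0, -0.0005, 0.0004, 0.0019], [-0.0006, -0.3068, 0.9518, -0.1435], [0.0, 0.0, 0.0, 1.0]]
```

View pics/scene.png

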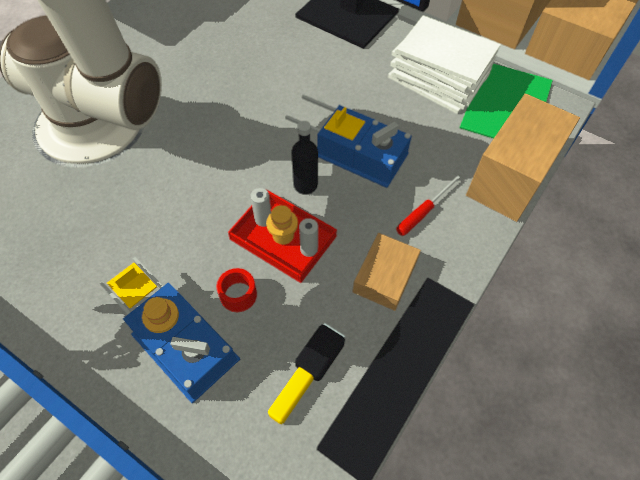

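View pics/side.png

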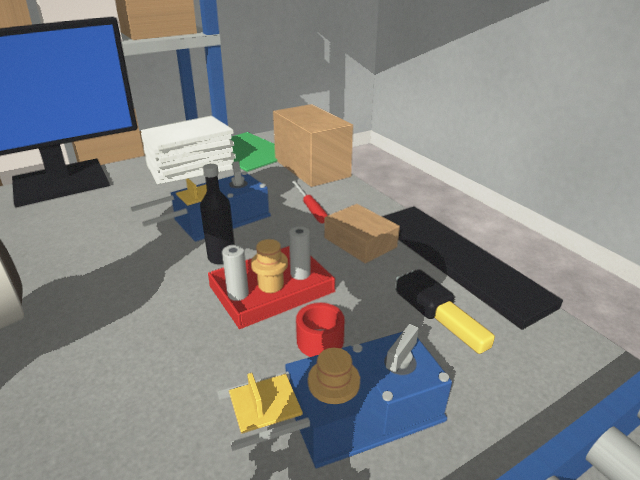

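The scene picture shows the empty housing on the left (about 363,145), the tray in the middle (283,235), and the finished housing on the right (180,340). The flask (305,165) stands between the tray and the empty housing. Next I turn pixels into positions.

```bash
cat > h.py <<'E'
from workcell import bot
import cv2,numpy as np
from scipy.spatial.transform import Rotation as R
def campose(c):
    k=bot.get_calibration(c)
    if c!="wrist": return k,np.array(k["pose"])
    o=bot.get_obs();T=np.eye(4);T[:3,:3]=R.from_euler("xyz",o["tcp_rot"],degrees=True).as_matrix();T[:3,3]=o["ee_pos"]
    return k,T@np.array(k["T_tool_cam"])
def onplane(c,uv,z,kp=None):
    k,P=kp or campose(c)
    n=cv2.undistortPoints(np.array(uv,float).reshape(-1,1,2),np.array(k["intrinsics"]),np.array(k["D"])).reshape(-1,2)
    d=np.c_[n,np.ones(len(n))]@P[:3,:3].T
    return P[:3,3]+d*((z-P[2,3])/d[:,2])[:,None]
def proj(c,pts,kp=None):
    k,P=kp or campose(c);I=np.linalg.inv(P)
    return cv2.projectPoints(np.array(pts,float),cv2.Rodrigues(I[:3,:3])[0],I[:3,3],np.array(k["intrinsics"]),np.array(k["D"]))[0].reshape(-1,2)
E
python3 - <<'E'
from h import *
sc={"sleeve_mid":([283.5,224.7],.0475),"sleeve":([280.3,235.8],.005),"bore":([343.9,126.5],.07),"tab":([342.2,118.1],.09),"bar":([387.9,134.9],.097),"housing":([363.5,156.2],0),"tray":([282.7,237.4],0),"rolA":([260.1,206.8],.05),"rolB":([309,237],.05),"flask":([302.7,158.1],.095),"ft":([174.8,333.3],.07),"tape":([238.1,289.9],.024),"parcel":([388,273],.025)}
si={"sleeve_mid":([264.5,269.3],.0475),"sleeve":([272,289],.005),"bore":([198.2,196.7],.07),"tab":([189.4,187.9],.09),"bar":([236.6,169.2],.097),"housing":([222.6,218.2],0),"tray":([272.8,287.1],0),"rolA":([237.7,270.2],.05),"ft":([363.7,372.9],.07),"tape":([320.7,329.6],.024),"parcel":([359,234],.025)}
for c,D in(("scene",sc),("side",si)):
    print(c)
    for n,(uv,z) in D.items(): print(n,onplane(c,uv,z)[0].round(3))
E
```

```text
scene
sleeve_mid [0.561 0.013 0.047]
sleeve [0.554 0.007 0.005]
bore [0.528 0.281 0.07 ]
tab [0.521 0.283 0.09 ]
bar [0.629 0.293 0.097]
housing [0.581 0.287 0.   ]
tray [ 0.558  0.009 -0.   ]
rolA [0.498 0.019 0.05 ]
rolB [0.62  0.017 0.05 ]
flask [0.517 0.141 0.095]
ft [ 0.548 -0.283  0.07 ]
tape [ 0.568 -0.144  0.024]
parcel [0.784 0.05  0.025]
side
sleeve_mid [0.547 0.005 0.047]
sleeve [0.556 0.001 0.005]
bore [0.526 0.276 0.07 ]
tab [0.513 0.285 0.09 ]
bar [0.626 0.306 0.097]
housing [0.575 0.285 0.   ]
tray [0.562 0.011 0.   ]
rolA [0.506 0.023 0.05 ]
ft [ 0.546 -0.28   0.07 ]
tape [ 0.566 -0.146  0.024]
parcel [0.769 0.046 0.025]
```

Run:
```python
import cv2
a=cv2.imread("pics/scene.png");c=cv2.resize(a[85:285,225:425],(600,600),interpolation=cv2.INTER_CUBIC)
cv2.imwrite("pics/crop1.png",c)
```

```text
(no output)
```

View pics/crop1.png

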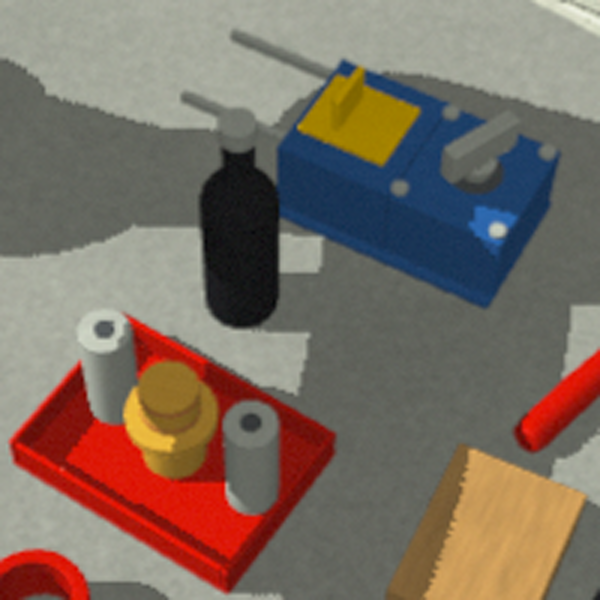

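The crop shows the cover nearly shut over the bore, with its tab at about crop (347,97). The plug bar is diagonal, from crop (455,160) to (515,118). The sleeve stands between the two rollers. The cameras agree within about 1 cm, so I set out for a look above the housing. I turn about half a turn first so the last joint stays in range.

```bash
python3 -m pendant '[[[0,0,-0.6,0,0,-0.122,0],[0,0,-0.6,0,0,-0.122,0],[0,0,-0.6,0,0,-0.122,0],[0,0,-0.6,0,0,-0.122,0],[0,0,-0.6,0,0,-0.122,0]]]' 30
python3 -c "
from h import *
print(bot.get_obs()['q'].round(1))"
```

```text
time: 1.82
ee_pos: [0.1348, -0.5326, 0.2608]
tcp_rot: [-179.9, -0.1, 49.9]
wrist_force: [-0.5, -1.1, 0.4]
opening: 0.0255
[-75.8   5.8  14.3  98.6   0.   54.3]
```

```bash
python3 -m pendant '[[[0,0,0,0,0,-0.122,0],[0,0,0,0,0,-0.122,0],[0,0,0,0,0,-0.122,0],[0,0,0,0,0,-0.122,0],[0,0,0,0,0,-0.122,0]]]' >/dev/null
python3 -m pendant '[[[0,0,0,0,0,-0.122,0],[0,0,0,0,0,-0.122,0],[0,0,0,0,0,-0.122,0],[0,0,0,0,0,-0.122,0],[0,0,0,0,0,-0.122,0]]]' >/dev/null
python3 -m pendant '[[[0,0,0,0,0,-0.122,0],[0,0,0,0,0,-0.122,0],[0,0,0,0,0,-0.122,0],[0,0,0,0,0,-0.122,0],[0,0,0,0,0,-0.122,0]]]' >/dev/null
python3 -m pendant '[[[0,0,0,0,0,-0.122,0],[0,0,0,0,0,-0.122,0],[0,0,0,0,0,-0.122,0],[0,0,0,0,0,-0.122,0],[0,0,0,0,0,-0.122,0]]]'
python3 -m pendant '[[[-2.3,3.05,0,0,0,0,0],[-2.3,3.05,0,0,0,0,0],[-2.3,3.05,0,0,0,0,0],[-2.3,3.05,0,0,0,0,0],[-2.3,3.05,0,0,0,0,0]]]'
python3 -m pendant '[[[-2.3,3.05,0,0,0,0,0],[-2.3,3.05,0,0,0,0,0],[-2.3,3.05,0,0,0,0,0],[-2.3,3.05,0,0,0,0,0],[-2.3,3.05,0,0,0,0,0]]]'
```

```text
time: 3.48
ee_pos: [0.1349, -0.5332, 0.2628]
tcp_rot: [-180.0, 0.0, -166.9]
wrist_force: [-0.1, 0.8, -0.1]
opening: 0.0003
time: 3.9
ee_pos: [0.2104, -0.357, 0.2581]
tcp_rot: [179.7, -0.1, -166.6]
wrist_force: [0.8, 0.1, 1.4]
opening: 0.0
time: 4.32
ee_pos: [0.2877, -0.1737, 0.2591]
tcp_rot: [179.8, 0.1, -166.9]
wrist_force: [1.5, 0.7, 0.5]
opening: 0.0002
```

```bash
python3 -m pendant '[[[-2.75,2.95,0,0,0,0,0],[-2.75,2.95,0,0,0,0,0],[-2.75,2.95,0,0,0,0,0],[-2.75,2.95,0,0,0,0,0],[-2.75,2.95,0,0,0,0,0]]]' >/dev/null
python3 -m pendant '[[[-2.75,2.95,0,0,0,0,0],[-2.75,2.95,0,0,0,0,0],[-2.75,2.95,0,0,0,0,0],[-2.75,2.95,0,0,0,0,0],[-2.75,2.95,0,0,0,0,0]]]' >/dev/null
python3 -m pendant '[[[-2.75,2.95,0,0,0,0,0],[-2.75,2.95,0,0,0,0,0],[-2.75,2.95,0,0,0,0,0],[-1.5,1.5,0,0,0,0,0],[0,0,0,0,0,0,0]]]'
python3 - <<'E'
from h import *
kp=campose("wrist");a=bot.camera("wrist");cv2.imwrite("pics/w1.png",a[:,:,::-1]);o=bot.get_obs();print(o["ee_pos"],o["tcp_rot"])
for t,z in[("bore_mouth",.07),("cover_tab",.09),("plug_bar",.097),("housing",0)]:
    for m in bot.mark_of("wrist",t)[:2]: print(t,np.round(m["uv"],1),round(m["confidence"],2),onplane("wrist",m["uv"],z,kp)[0].round(4))
for t in["cover","plug","housing"]:
    for m in bot.masks_of("wrist",t)[:2]:
        p=m["pixels"].astype(np.uint8);c=max(cv2.findContours(p,0,1)[0],key=cv2.contourArea)
        print(t,m["confidence"],m["extent"],cv2.boxPoints(cv2.minAreaRect(c)).round(0).tolist())
E
```

```text
time: 5.57
ee_pos: [0.5621, 0.3266, 0.2613]
tcp_rot: [-179.9, 0.6, -166.4]
wrist_force: [-0.4, 0.4, -0.8]
opening: 0.0003
[0.56142407 0.32536985 0.26137665] [-179.92450021    0.60271546 -166.42432695]
bore_mouth [288.6 164.2] 0.85 [0.5329 0.2829 0.07  ]
cover_tab [288.8 148.3] 0.67 [0.5166 0.2816 0.09  ]
plug_bar [268.9 260.1] 0.91 [0.6203 0.2849 0.097 ]
housing [289.6 198. ] 0.9 [0.5808 0.2871 0.    ]
housing [271.1 260. ] 0.48 [0.6624 0.2808 0.    ]
cover 0.74 [251.3, 117.2, 326.5, 201.7] [[248.0, 193.0], [258.0, 115.0], [326.0, 124.0], [316.0, 202.0]]
plug 0.81 [243.1, 240.2, 305.1, 288.0] [[238.0, 259.0], [255.0, 230.0], [313.0, 262.0], [297.0, 292.0]]
housing 0.96 [225.5, 2.9, 350.4, 298.7] [[213.0, 285.0], [254.0, -2.0], [365.0, 14.0], [325.0, 300.0]]
```

View pics/w1.png

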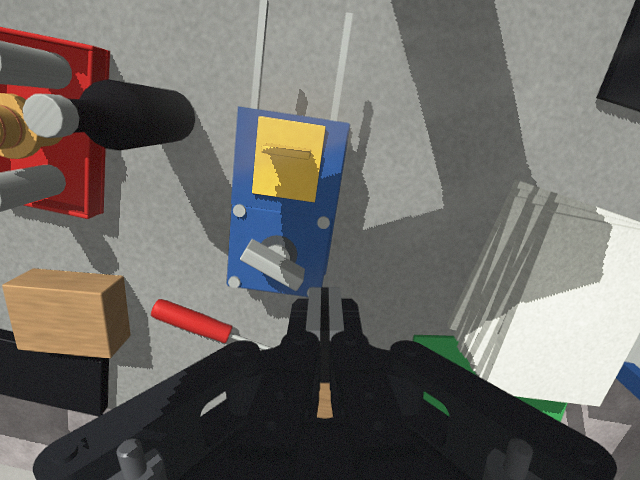

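The wrist view shows the housing top with corners at about (237,107), (350,122) and (226,285). The yellow cover's tab is at (290,153), and the plug bar runs from (245,250) to (302,280). The rails point up in the picture, so the housing's -x is towards the robot. I fit the housing pose from these points.

Run:
```python
from h import *
kp=campose("wrist")
def p(uv,z): return onplane("wrist",uv,z,kp)[:,:2]
def ang(a,b): d=b-a; return np.degrees(np.arctan2(d[1],d[0])).round(1),np.hypot(*d).round(4)
t=p([[237,107],[350,122],[226,285]],.07);print("top",t.round(4).tolist(),ang(t[0],t[2]),ang(t[0],t[1]))
c=p([[258,115],[326,124],[316,202],[251,193]],.076);print("cover",c.mean(0).round(4),[ang(c[i],c[(i+1)%4]) for i in range(4)])
b=p([[240,258],[249,240],[304,275],[298,289]],.111);print("bar",b.mean(0).round(4),[ang(b[i],b[(i+1)%4]) for i in range(4)])
# yellow cover mask by colour
a=cv2.cvtColor(cv2.imread("pics/w1.png"),cv2.COLOR_BGR2HSV)
m=cv2.inRange(a,(20,120,60),(32,255,255));n,l,s,_=cv2.connectedComponentsWithStats(m)
i=l[180,300];q=(l==i).astype(np.uint8);r=cv2.minAreaRect(max(cv2.findContours(q,0,1)[0],key=cv2.contourArea));print(s[i],r)
c=p(cv2.boxPoints(r),.076);print("cover2",c.mean(0).round(4),[ang(c[i],c[(i+1)%4]) for i in range(4)])
```

```text
top [[0.4929, 0.2227], [0.4822, 0.3251], [0.6717, 0.239]] (np.float64(5.2), np.float64(0.1795)) (np.float64(96.0), np.float64(0.103))
cover [0.5278 0.2772] [(np.float64(96.0), np.float64(0.0611)), (np.float64(5.8), np.float64(0.0721)), (np.float64(-84.8), np.float64(0.0624)), (np.float64(-175.2), np.float64(0.0714))]
bar [0.6194 0.2858] [(np.float64(164.9), np.float64(0.0196)), (np.float64(68.2), np.float64(0.059)), (np.float64(-8.9), np.float64(0.0155)), (np.float64(-107.6), np.float64(0.0604))]
[ 252  117   73   85 5044] ((286.3800354003906, 158.8400115966797), (67.4579849243164, 77.07463836669922), 8.130101203918457)
cover2 [0.5284 0.276 ] [(np.float64(-178.3), np.float64(0.0705)), (np.float64(95.4), np.float64(0.0601)), (np.float64(4.9), np.float64(0.0708)), (np.float64(-85.0), np.float64(0.0641))]
```

```bash
python3 -m pendant '[[[0,0,0,0,0,0.072,0],[0,0,0,0,0,0.072,0],[0.4,-2.3,1,0,0,0,0],[0.4,-2.3,1,0,0,0,0],[0,0,0,0,0,0,0]]]' 
python3 -m pendant '[[[0,0,3,0,0,0,0],[0,0,3,0,0,0,0],[0,0,3,0,0,0,0],[0,0,3,0,0,0,0],[0,0,0,0,0,0,0]]]'
```

```text
time: 6.38
ee_pos: [0.5559, 0.2717, 0.2469]
tcp_rot: [179.8, 1.1, -175.4]
wrist_force: [-1.4, -0.6, -0.2]
opening: -0.0001
time: 6.8
ee_pos: [0.5591, 0.2694, 0.129]
tcp_rot: [179.5, 1.6, -175.7]
wrist_force: [0.3, -0.8, -2.0]
opening: 0.0001
```

```bash
python3 -m pendant '[[[0,0.9,2,0,0.028,0,0],[0,0,2.2,0,0,0,0],[0,0,0,0,0,0,0]]]' 
python3 -m pendant '[[[1.5,0,0,0,0,0,0],[1.5,0,0,0,0,0,0],[1.5,0,0,0,0,0,0],[1.5,0,0,0,0,0,0],[1.5,0,0,0,0,0,0]]]'
```

```text
time: 7.05
ee_pos: [0.5594, 0.2788, 0.0912]
tcp_rot: [179.4, 0.2, -175.8]
wrist_force: [-1.2, -1.4, 0.6]
opening: -0.0001
time: 7.47
ee_pos: [0.4886, 0.2741, 0.1023]
tcp_rot: [179.2, 1.0, -176.0]
wrist_force: [4.1, 0.4, -2.7]
opening: -0.0002
```

```bash
python3 -m pendant '[[[0.3,0,1.3,0,0.015,0,0],[1,0,0.3,0,0,0,0],[1,0,0.2,0,0,0,0],[0.6,0,0.1,0,0,0,0],[0,0,0,0,0,0,0]]]' 
python3 -m pendant '[[[0.5,0,0.1,0,0,0,0],[0.4,0,0.1,0,0,0,0],[0.3,0,0,0,0,0,0]]]'
```

```text
time: 7.88
ee_pos: [0.4629, 0.2739, 0.094]
tcp_rot: [178.9, 1.0, -176.0]
wrist_force: [-0.5, 0.6, -0.2]
opening: 0.0001
time: 8.13
ee_pos: [0.4519, 0.2733, 0.0933]
tcp_rot: [178.8, 1.1, -176.1]
wrist_force: [3.4, -1.1, -1.9]
opening: 0.0
```

```bash
python3 -m pendant '[[[0.4,0,0.1,0,0,0,0],[0.4,0,0.1,0,0,0,0]]]' 
python3 -m pendant '[[[0.3,0,0.1,0,0,0,0],[0.3,0,0,0,0,0,0]]]'
```

```text
time: 8.3
ee_pos: [0.4514, 0.2734, 0.0936]
tcp_rot: [178.9, 2.1, -176.2]
wrist_force: [26.7, -1.3, -4.1]
opening: -0.0
time: 8.47
ee_pos: [0.4517, 0.2733, 0.0939]
tcp_rot: [178.9, 3.0, -176.4]
wrist_force: [20.4, 1.6, -11.6]
opening: 0.0001
```

The cover hit its stop at 20–27 N, with the TCP at x 0.4515 against a predicted 0.451, so the cover is fully back. I back off, lift and look at the bore.

```bash
python3 -m pendant '[[[-0.8,0,-0.3,0,0.03,0.03,0],[-0.5,0,-2,0,0.02,0.03,0],[-1,0,-3.5,0,0,0,0],[-1,0,-4,0,0,0,0],[-1,0,-4,0,0,0,0]]]' 
python3 -m pendant '[[[-0.5,0,-3,0,0,0,60],[0,0,-1,0,0,0,60],[0,0,0,0,0,0,60]]]'
cat > look.py <<'E'
import sys
from h import *
kp=campose("wrist");a=bot.camera("wrist");cv2.imwrite("pics/%s.png"%sys.argv[1],a[:,:,::-1]);o=bot.get_obs();print(o["ee_pos"].round(4),o["tcp_rot"].round(1),o["q"].round(1))
for s in sys.argv[2:]:
    t,z=s.split(":")
    for m in bot.mark_of("wrist",t)[:2]: print(t,np.round(m["uv"],1),round(m["confidence"],2),onplane("wrist",m["uv"],float(z),kp)[0].round(4))
E
python3 look.py w2 bore_mouth:.07 cover_tab:.09 plug_bar:.097
```

```text
time: 8.88
ee_pos: [0.4888, 0.2692, 0.2253]
tcp_rot: [179.3, -1.2, -179.8]
wrist_force: [1.1, 0.2, 0.2]
opening: 0.0
time: 9.13
ee_pos: [0.4959, 0.2691, 0.2736]
tcp_rot: [179.1, -1.0, -179.9]
wrist_force: [0.6, 1.5, -0.4]
opening: 0.0355
[0.4958 0.2691 0.2725] [ 179.1   -1.1 -179.9] [ 27.8   8.7  18.8 100.6   1.3  27.7]
bore_mouth [335.5 243. ] 0.82 [0.5339 0.2822 0.07  ]
bore_mouth [326.5 150. ] 0.39 [0.4401 0.2726 0.07  ]
cover_tab [329.3 150.8] 0.74 [0.4396 0.2747 0.09  ]
plug_bar [340.1 333.5] 0.96 [0.6241 0.2868 0.097 ]
```

View pics/w2.png

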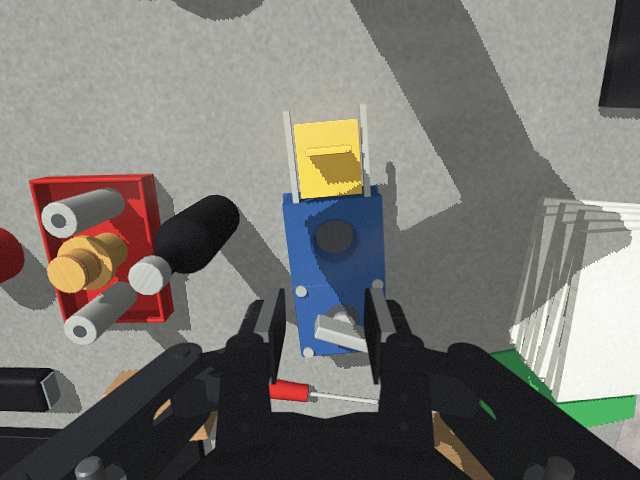

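The wrist view shows the cover clear of the bore, with the bore open at (334,237). The plug bar is at about (341,333), and the tray is on the left with its rim corners near (30,180), (155,175), (173,320) and (62,322). The sleeve top is at (67,273).

Run:
```python
from h import *
kp=campose("wrist")
a=cv2.imread("pics/w2.png")
g=cv2.cvtColor(a,cv2.COLOR_BGR2HSV)
m=cv2.inRange(g,(0,0,0),(180,255,75));m[:,:300]=0;m[:,370:]=0;m[:205]=0;m[270:]=0
n,l,s,ce=cv2.connectedComponentsWithStats(m);i=l[237,334];print(s[i],ce[i],g[237,334],g[237,365])
b=cv2.fitEllipse(max(cv2.findContours((l==i).astype(np.uint8),0,1)[0],key=cv2.contourArea));print(b)
print("bore",onplane("wrist",[[334.5,237.5],b[0]],.07,kp).round(4).tolist())
t=onplane("wrist",[[30,180],[155,175],[173,320],[62,322]],.03,kp)[:,:2];print(t.round(4).tolist(),t.mean(0))
for i in range(4):
    d=t[(i+1)%4]-t[i];print(np.degrees(np.arctan2(d[1],d[0])).round(1),np.hypot(*d).round(3))
print("sleeve top",onplane("wrist",[67,273],.09,kp).round(4), "rollers",onplane("wrist",[[60,218],[85,329]],.095,kp).round(4).tolist())
```

```text
[ 313  220   44   35 1088] [334.17555147 237.07261029] [120  25  61] [109 138 102]
((334.217041015625, 237.45675659179688), (31.94823455810547, 44.304039001464844), 80.39451599121094)
bore [[0.5248, 0.28, 0.07], [0.5248, 0.2797, 0.07]]
[[0.4699, -0.0555], [0.4658, 0.0866], [0.6424, 0.0847], [0.6465, -0.0568]] [0.55613963 0.01474478]
91.6 0.142
-0.6 0.177
-88.3 0.142
179.6 0.177
sleeve top [[0.5555 0.0112 0.09  ]] rollers [[0.4975, 0.02, 0.095], [0.6162, 0.0206, 0.095]]
```

```bash
python3 -m pendant '[[[-0.3,-3.7,0,0.016,-0.019,0,100],[-0.3,-3.7,0,0,0,0,100],[-0.3,-3.7,0,0,0,0,100],[-0.3,-3.7,0,0,0,0,100],[-0.3,-3.7,0,0,0,0,100]]]' 
python3 -m pendant '[[[-0.3,-3.7,0.5,0,0,0,100],[-0.3,-3.5,0.5,0,0,0,100],[0,0,0.5,0,0,0,100],[0,0,0,0,0,0,100]]]'
python3 look.py w3 sleeve_mid:.0475 roller_a_mid:.05 sleeve:.005 tray:0
```

```text
time: 9.75
ee_pos: [0.5065, 0.0837, 0.2589]
tcp_rot: [-179.7, -1.0, -179.2]
wrist_force: [0.1, -0.6, -0.4]
opening: 0.0853
time: 10.08
ee_pos: [0.5095, 0.0026, 0.2372]
tcp_rot: [-179.6, -1.5, -179.5]
wrist_force: [-0.8, 0.6, -0.6]
opening: 0.0856
[0.5096 0.0029 0.2375] [-179.6   -1.5 -179.4] [ 0.5  1.1  6.7 97.1 -0.4 -0. ]
sleeve_mid [333.  258.4] 0.77 [0.5575 0.0086 0.0475]
sleeve_mid [342.8 205.7] 0.71 [0.5035 0.0172 0.0475]
roller_a_mid [343.1 205.6] 0.73 [0.5029 0.0174 0.05  ]
roller_a_mid [567.2 263.9] 0.64 [0.5604 0.2479 0.05  ]
sleeve [332.  245.2] 0.59 [0.5573 0.0082 0.005 ]
```

View pics/w3.png

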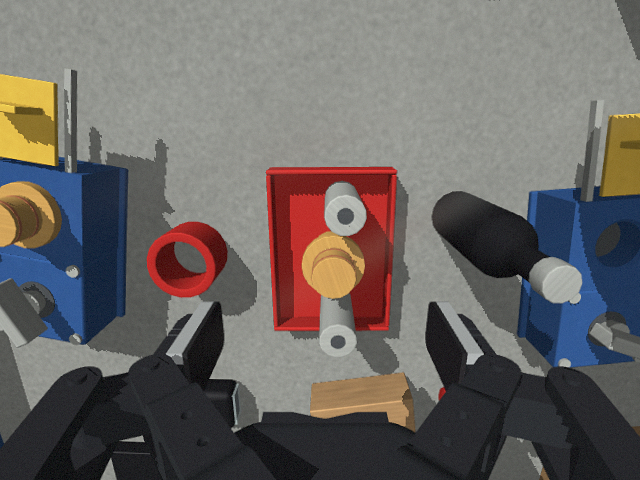

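The wrist view shows the sleeve between the rollers, neck top at about (334.5,270) and shoulder at (333.5,265). The rollers are at (345,212) and (338,340). The tray is square to the tool, with rim edges at x 268 and 396.

Run:
```python
from h import *
kp=campose("wrist")
print(onplane("wrist",[333.5,265],.06,kp).round(4),onplane("wrist",[334.5,270],.09,kp).round(4),onplane("wrist",[[268,168],[396,168],[275,330],[389,330]],.03,kp).round(4).tolist())
a=np.linspace(0,2*np.pi,60)
im=cv2.imread("pics/w3.png")
for cx,cy in[(.5565,.009)]:
  for r,z,c in[(.02,.09,(255,0,0)),(.031,.06,(0,255,0))]:
    q=proj("wrist",np.c_[cx+r*np.cos(a),cy+r*np.sin(a),0*a+z],kp);print(z,q.min(0),q.max(0));cv2.polylines(im,[q.round().astype(int)],True,c)
cv2.imwrite("pics/w3o.png",cv2.resize(im[190:370,240:440],(800,720))[:600])
```

```text
[[0.5625 0.0117 0.06  ]] [[0.5556 0.0119 0.09  ]] [[0.4723, -0.0546, 0.03], [0.4705, 0.0723, 0.03], [0.6548, -0.0526, 0.03], [0.6526, 0.0775, 0.03]]
0.09 [308.88116449 249.79326153] [353.53107112 291.2741855 ]
0.06 [299.11052814 228.65576881] [362.58337038 288.26130452]
```

View pics/w3o.png

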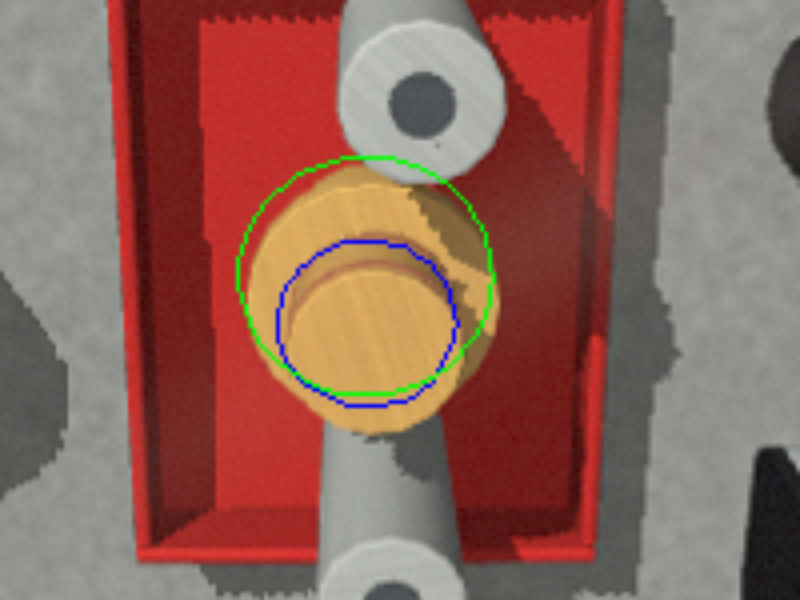

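```bash
python3 -m pendant '[[[-1.8,0.3,0.5,-0.007,-0.026,0,100],[-1.8,0.3,2,0,0,0,100],[-1.7,0.3,3,0,0,0,100],[0,0,3,0,0,0,100],[0,0,0,0,0,0,100]]]' 
python3 look.py w4 sleeve_mid:.0475
python3 - <<'E'
from h import *
kp=campose("wrist")
a=np.linspace(0,2*np.pi,60)
im=cv2.imread("pics/w4.png")
for r,z,c in[(.0195,.09,(255,0,0)),(.031,.06,(0,255,0))]:
    q=proj("wrist",np.c_[.563+r*np.cos(a),.0115+r*np.sin(a),0*a+z],kp);print(z,q.min(0),q.max(0));cv2.polylines(im,[q.round().astype(int)],True,c)
cv2.imwrite("pics/w4o.png",im)
E
```

```text
time: 10.75
ee_pos: [0.5675, 0.0217, 0.1557]
tcp_rot: [179.9, 0.7, -178.7]
wrist_force: [-1.0, -0.2, -1.5]
opening: 0.0854
[0.5681 0.0217 0.1588] [ 179.9    0.9 -178.7] [ 2.1  5.7  2.8 86.2  0.1  0.9]
sleeve_mid [310. 221.] 0.66 [0.5608 0.0093 0.0475]
0.09 [281.17173064 208.39400164] [342.29426109 266.08495552]
0.06 [269.91114286 181.32094062] [356.23700785 263.92811533]
```

View pics/w4o.png

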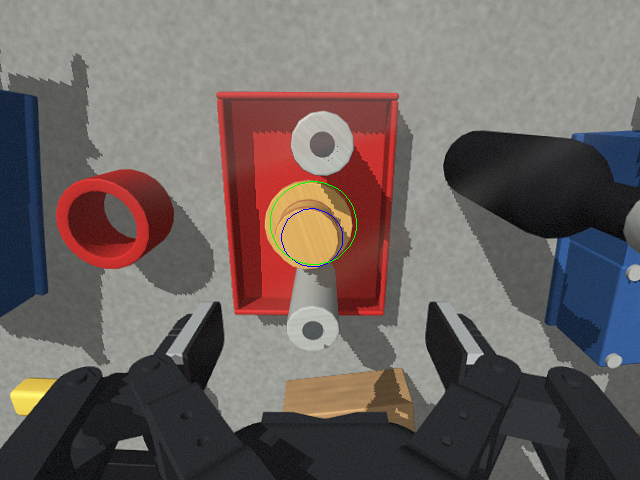

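The projected circles for (0.563, 0.0115) match the sleeve to about 2 mm; true y is nearer 0.010. I descend in two steps.

```bash
python3 -m pendant '[[[0.5,-1.1,0.5,0,0.016,0,100],[0,0,2.5,0,0,0,100],[0,0,2.5,0,0,0,100],[0,0,0,0,0,0,100],[0,0,0,0,0,0,100]]]'
```

```text
time: 11.27
ee_pos: [0.5666, 0.009, 0.1168]
tcp_rot: [179.9, 0.8, -178.6]
wrist_force: [0.5, 0.0, 1.1]
opening: 0.0854
```

```bash
python3 -m pendant '[[[0.3,0.1,1.5,0,0.014,0,100],[0,0,1.5,0,0,0,100],[0,0,1.2,0,0,0,100],[0,0,0.7,0,0,0,100],[0,0,0,0,0,0,100]]]'
```

```text
time: 11.68
ee_pos: [0.5662, 0.0092, 0.0722]
tcp_rot: [179.9, 0.4, -178.6]
wrist_force: [-0.7, 0.3, 0.3]
opening: 0.0853
```

```bash
python3 -m pendant '[[[0.3,0.1,0.7,0,0.007,0,100],[0.1,0,0.3,0,0,0,100],[0,0,0,0,0,0,100]]]'
python3 -m pendant '[[[0,0,0,0,0,0,40],[0,0,0,0,0,0,40],[0,0,0,0,0,0,20],[0,0,0,0,0,0,20],[0,0,0,0,0,0,20]]]' 60
```

```text
time: 11.93
ee_pos: [0.5621, 0.0102, 0.0622]
tcp_rot: [179.9, -0.0, -178.6]
wrist_force: [1.1, -0.3, 0.2]
opening: 0.0855
time: 12.35
ee_pos: [0.5627, 0.0102, 0.0636]
tcp_rot: [180.0, 0.1, -178.6]
wrist_force: [1.4, 0.4, -1.1]
opening: 0.0375
```

```bash
python3 -m pendant '[[[0,0,-0.5,0,0,0,20],[0,0,-1.5,0,0,0,20],[0,0,-2,0,0,0,20],[0,0,-2,0,0,0,20],[0,0,0,0,0,0,20]]]'
python3 look.py w5 sleeve_mid:.1
```

```text
time: 12.77
ee_pos: [0.5597, 0.0102, 0.1221]
tcp_rot: [179.9, -0.5, -178.6]
wrist_force: [0.8, -0.2, -4.6]
opening: 0.0374
[0.5591 0.0101 0.12  ] [ 179.9   -0.6 -178.6] [ 1.   6.1 -1.1 83.5  0.1 -0.4]
```

View pics/w5.png

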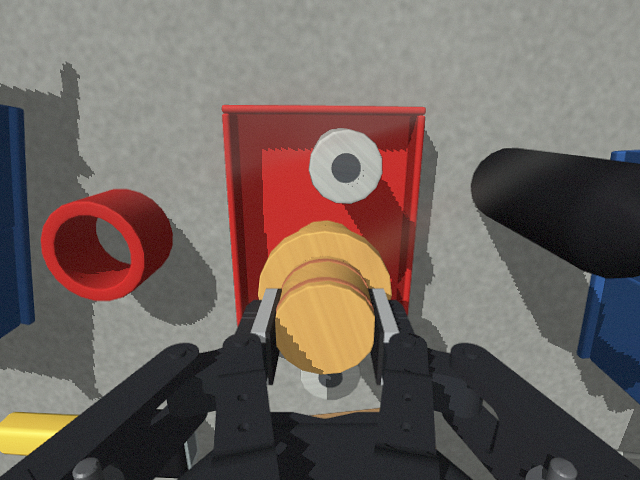

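The sleeve is held by the neck with the load at about 4.6 N. The neck top is centred near (325.5,325) and the shoulder spans columns 258–391 with its near edge at row 221. Roller a is upright at (347,167) and roller b is still standing behind. I work out the sleeve's offset in the tool frame.

Run:
```python
from h import *
k=bot.get_calibration("wrist");T=np.array(k["T_tool_cam"]);kp=(k,T)  # work in tool frame
a=np.linspace(0,2*np.pi,90)
im=cv2.imread("pics/w5.png")
for ox in(-.004,0,.004):
  for r,z in[(.0195,-.0265),(.031,.0035),(.031,.0135)]:
    q=proj("wrist",np.c_[ox+r*np.cos(a),r*np.sin(a),0*a+z],kp);print(ox,z,q.min(0).round(1),q.max(0).round(1))
    if ox==0: cv2.polylines(im,[q.round().astype(int)],True,(255,0,0) if z<0 else (0,255,0))
g=cv2.cvtColor(im,cv2.COLOR_BGR2HSV)
cv2.imwrite("pics/w5o.png",im[200:420,200:460])
h=cv2.imread("pics/w5.png");hh=cv2.cvtColor(h,cv2.COLOR_BGR2HSV)
m=cv2.inRange(hh,(12,80,60),(24,255,255));m[:,:200]=0;m[:,450:]=0;m[400:]=0
ys,xs=np.where(m);print("bronze rows",ys.min(),ys.max(),"cols at 275",xs[ys==275].min(),xs[ys==275].max(),"col at 340",xs[ys==340].min(),xs[ys==340].max())
```

```text
-0.004 -0.0265 [278.6 299.6] [379.3 385.3]
-0.004 0.0035 [261.8 243.5] [394.6 361.6]
-0.004 0.0135 [265.2 236.5] [390.8 349.4]
0 -0.0265 [278.1 289.8] [379.8 377.2]
0 0.0035 [261.3 234.9] [395.1 354.8]
0 0.0135 [264.8 228.3] [391.3 342.8]
0.004 -0.0265 [277.7 279.8] [380.4 369. ]
0.004 0.0035 [260.8 226. ] [395.7 348. ]
0.004 0.0135 [264.3 219.9] [391.8 336.2]
bronze rows 221 374 cols at 275 260 389 col at 340 276 373
```

View pics/w5o.png

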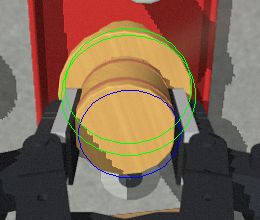

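The sleeve axis appears at about (+2.5, -1) mm in the tool frame. I lift over the flask and look at the bore from nearby with the sleeve held beyond it.

```bash
python3 -m pendant '[[[0,0,-3,0,0.01,0,20],[0,0,-4,0,0,0,20],[0,0,-4,0,0,0,20],[0,0,-4,0,0,0,20],[0,0,-2,0,0,0,20]]]'
python3 -m pendant '[[[-0.2,3,0,0,0,0,20],[-0.2,3.5,0,0,0,0,20],[-0.2,3.5,0,0,0,0,20],[-0.2,3.5,0,0,0,0,20],[-0.2,3.5,0,0,0,0,20]]]'
```

```text
time: 13.28
ee_pos: [0.5575, 0.01, 0.2772]
tcp_rot: [179.9, -2.8, -178.6]
wrist_force: [1.1, -0.2, -4.1]
opening: 0.0373
time: 13.7
ee_pos: [0.5664, 0.1793, 0.2752]
tcp_rot: [-179.9, -2.8, -179.3]
wrist_force: [1.3, -0.8, -6.2]
opening: 0.0368
```

```bash
python3 -m pendant '[[[-0.4,3.2,0,0,-0.025,0,20],[-0.4,3.2,0,0,-0.025,0,20],[-0.4,2.7,0,0,0,0,20],[0,0,0,0,0,0,20],[0,0,0,0,0,0,20]]]'
python3 -m pendant '[[[0,0,2,0,0,0,20],[0,0,3,0,0,0,20],[0,0,2,0,0,0,20],[0,0,0,0,0,0,20],[0,0,0,0,0,0,20]]]'
python3 look.py w6 bore_mouth:.07
python3 - <<'E'
from h import *
kp=campose("wrist");a=np.linspace(0,2*np.pi,60);im=cv2.imread("pics/w6.png")
q=proj("wrist",np.c_[.530+.02325*np.cos(a),.2795+.02325*np.sin(a),0*a+.07],kp);print(q.min(0),q.max(0));cv2.polylines(im,[q.round().astype(int)],True,(0,255,0))
cv2.imwrite("pics/w6o.png",im)
E
```

```text
time: 14.12
ee_pos: [0.5757, 0.2827, 0.2616]
tcp_rot: [-179.7, -0.6, -178.9]
wrist_force: [0.3, 0.3, -5.4]
opening: 0.0372
time: 14.53
ee_pos: [0.5739, 0.2799, 0.1827]
tcp_rot: [-179.4, -1.0, -178.9]
wrist_force: [0.3, 0.1, -4.5]
opening: 0.0374
[0.5739 0.2798 0.1826] [-179.4   -1.1 -178.9] [26.  18.  19.8 93.  -0.1 24.9]
bore_mouth [329.8 182.1] 0.61 [0.5356 0.2802 0.07  ]
[296.47123253 140.2940246 ] [360.62137117 204.80476669]
```

View pics/w6o.png

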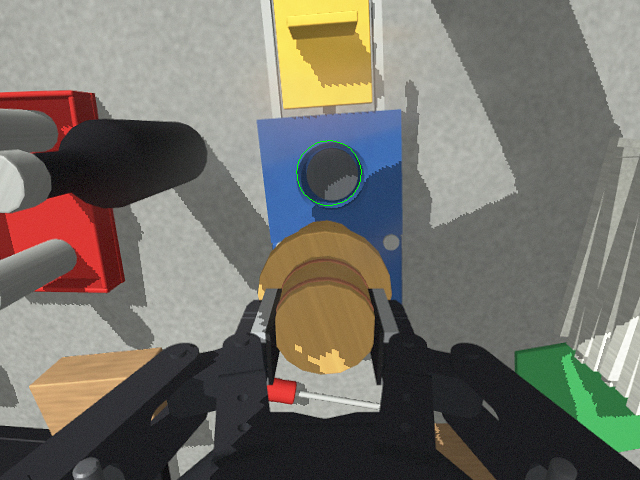

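The wrist view shows the bore open at about (330,174), with the green projected circle lying on its rim. The sleeve is upright in the fingers. A quick numeric circle fit settles the last mm.

Run:
```python
from h import *
from scipy.ndimage import map_coordinates
kp=campose("wrist");a=np.linspace(0,2*np.pi,180,endpoint=False)
im=cv2.GaussianBlur(cv2.imread("pics/w6.png"),(0,0),1).astype(float)
sat=im[:,:,0]-im[:,:,2]   # blueness
def s(x,y,r):
    q=proj("wrist",np.c_[x+r*np.cos(a),y+r*np.sin(a),0*a+.07],kp);return map_coordinates(sat,[q[:,1],q[:,0]],order=1)
res=[]
for r in(.0225,.0235,.0245,.0255):
  for x in np.arange(.524,.538,.0005):
    for y in np.arange(.274,.286,.0005):
      d=s(x,y,r+.001)-s(x,y,r-.001);res.append((np.clip(d,-5,25).mean(),r,round(x,4),round(y,4)))
for t in sorted(res,reverse=True)[:6]:print(t)
```

```text
(np.float64(22.167204512740312), 0.0225, np.float64(0.5295), np.float64(0.2805))
(np.float64(21.957466530621623), 0.0225, np.float64(0.5295), np.float64(0.281))
(np.float64(21.844956658098397), 0.0225, np.float64(0.53), np.float64(0.2805))
(np.float64(21.55194100720664), 0.0225, np.float64(0.53), np.float64(0.28))
(np.float64(21.486211851482096), 0.0225, np.float64(0.5295), np.float64(0.28))
(np.float64(21.317879578625607), 0.0225, np.float64(0.53), np.float64(0.281))
```

```bash
python3 -m pendant '[[[2.0,0.1,0,-0.01,-0.019,0,20],[2.0,0.1,0,0,0,0,20],[0,0,1.5,0,0,0,20],[0,0,1.5,0,0,0,20],[0,0,0,0,0,0,20]]]'
```

```text
time: 15.05
ee_pos: [0.5365, 0.2815, 0.1603]
tcp_rot: [179.7, 0.6, -179.0]
wrist_force: [-0.5, -0.9, -6.1]
opening: 0.0373
```

```bash
python3 -m pendant '[[[0.4,0,1,0.005,0.01,0,20],[0.1,0,1,0,0,0,20],[0,0,0,0,0,0,20],[0,0,0,0,0,0,20]]]'
```

```text
time: 15.38
ee_pos: [0.5331, 0.2818, 0.1434]
tcp_rot: [179.9, 0.3, -179.1]
wrist_force: [-0.2, 0.4, -4.5]
opening: 0.0375
```

```bash
python3 -m pendant '[[[0.1,0,0.6,0,0.005,0,20],[0,0,0.5,0,0,0,20],[0,0,0,0,0,0,20],[0,0,0,0,0,0,20]]]'
python3 -m pendant '[[[0,0,0.3,0,0,0,20],[0,0,0.3,0,0,0,20],[0,0,0.3,0,0,0,20]]]'
```

```text
time: 15.72
ee_pos: [0.5328, 0.2819, 0.132]
tcp_rot: [179.8, 0.0, -179.1]
wrist_force: [0.5, -0.4, -5.5]
opening: 0.0376
time: 15.97
ee_pos: [0.5336, 0.2824, 0.1236]
tcp_rot: [179.8, 0.1, -179.1]
wrist_force: [1.3, 1.5, -4.8]
opening: 0.0371
```

The sleeve has entered, at 4 mm below first contact height with no upward force. I continue down slowly.

```bash
python3 -m pendant '[[[0,0,0.4,0,0,0,20],[0,0,0.4,0,0,0,20],[0,0,0.4,0,0,0,20],[0,0,0,0,0,0,20]]]'
python3 -m pendant '[[[0,0,0.4,0,0,0,20],[0,0,0.4,0,0,0,20],[0,0,0.2,0,0,0,20],[0,0,0,0,0,0,20]]]'
```

```text
time: 16.3
ee_pos: [0.5338, 0.2827, 0.1098]
tcp_rot: [179.7, 0.2, -179.1]
wrist_force: [1.3, 0.8, -6.3]
opening: 0.0373
time: 16.63
ee_pos: [0.5343, 0.2828, 0.1003]
tcp_rot: [179.7, 0.3, -179.1]
wrist_force: [-0.1, 0.8, -4.6]
opening: 0.0373
```

```bash
python3 -m pendant '[[[0,0,0.4,0,0,0,20],[0,0,0.4,0,0,0,20],[0,0,0.4,0,0,0,20]]]'
python3 -m pendant '[[[0,0,0.4,0,0,0,20],[0,0,0.4,0,0,0,20],[0,0,0.3,0,0,0,20]]]'
```

```text
time: 16.88
ee_pos: [0.5349, 0.2828, 0.092]
tcp_rot: [179.6, 0.5, -179.1]
wrist_force: [-3.9, -1.7, 7.6]
opening: 0.037
time: 17.13
ee_pos: [0.5348, 0.2828, 0.0843]
tcp_rot: [179.6, 0.6, -179.1]
wrist_force: [-3.9, -1.7, 6.7]
opening: 0.0375
```

```bash
python3 -m pendant '[[[0,0,0.4,0,0,0,20],[0,0,0.4,0,0,0,20]]]'
python3 -m pendant '[[[0,0,0.4,0,0,0,20],[0,0,0.4,0,0,0,20]]]'
```

```text
time: 17.3
ee_pos: [0.535, 0.283, 0.0836]
tcp_rot: [179.5, 0.9, -179.1]
wrist_force: [-13.6, -5.7, 32.8]
opening: 0.0373
time: 17.47
ee_pos: [0.5351, 0.2829, 0.0836]
tcp_rot: [179.4, 1.2, -179.1]
wrist_force: [-11.6, -4.6, 25.7]
opening: 0.0372
```

Hard stop at 33 N with TCP z 0.0836, against 0.083 predicted for home. I release, rise, then check by pressing the flat top with shut fingers; it should touch at z 0.110.

```bash
python3 -m pendant '[[[0,0,0,0,-0,0,60],[0,0,0,0,0,0,100],[0,0,0,0,0,0,100],[0,0,0,0,0,0,100],[0,0,0,0,0,0,100]]]'
python3 -m pendant '[[[0,0,-1,0,0.02,0,100],[0,0,-2,0,0,0,100],[0,0,-2,0,0,0,100],[0,0,0,0,0,0,0],[0,0,0,0,0,0,0]]]'
python3 -m pendant '[[[0,0,0,0,0,0,0],[0,0,0,0,0,0,0],[0,0,0,0,0,0,0],[0,0,0,0,0,0,0],[0,0,0,0,0,0,0]]]'
```

```text
time: 17.88
ee_pos: [0.5359, 0.2834, 0.0866]
tcp_rot: [179.2, 1.5, -179.1]
wrist_force: [0.8, -0.4, -0.8]
opening: 0.0853
time: 18.3
ee_pos: [0.5345, 0.2822, 0.1349]
tcp_rot: [179.4, -0.0, -179.1]
wrist_force: [-0.3, -0.1, -0.5]
opening: 0.0639
time: 18.72
ee_pos: [0.5337, 0.2818, 0.1313]
tcp_rot: [179.5, -0.2, -179.1]
wrist_force: [-0.1, 0.3, 0.5]
opening: 0.0005
```

```bash
python3 -m pendant '[[[0,0,0.8,0,0,0,0],[0,0,0.6,0,0,0,0],[0,0,0.3,0,0,0,0],[0,0,0.3,0,0,0,0]]]'
python3 -m pendant '[[[0,0,0.3,0,0,0,0],[0,0,0.3,0,0,0,0],[0,0,0.3,0,0,0,0]]]'
```

```text
time: 19.05
ee_pos: [0.5336, 0.282, 0.1099]
tcp_rot: [179.4, -0.2, -179.1]
wrist_force: [-12.6, -6.0, 41.8]
opening: -0.0001
time: 19.3
ee_pos: [0.5336, 0.282, 0.11]
tcp_rot: [179.3, 0.2, -179.1]
wrist_force: [-7.8, -4.3, 21.3]
opening: 0.0004
```

The top touches at z 0.110, exactly as expected for fully home. Now the plug: I rise and look at the bar from above.

```bash
python3 -m pendant '[[[0,0,-1,0,0,0,0],[-1,0,-3,0,0,0,100],[-1.5,0,-3,0,0,0,100],[-1.5,0,-3,0,0,0,100],[-1.5,0,0,0,0,0,100]]]'
python3 -m pendant '[[[0,0,0,0,0,0,100],[0,0,0,0,0,0,100],[0,0,0,0,0,0,100]]]'
python3 look.py w7 plug_bar:.097 bore_mouth:.07
python3 - <<'E'
from h import *
kp=campose("wrist");im=cv2.imread("pics/w7.png")
c=np.array([.621,.2875]);e=np.radians(70);u=np.array([np.cos(e),np.sin(e)]);v=np.array([-u[1],u[0]])
r=np.array([c+.03*i*u+.007*j*v for i,j in[(1,1),(1,-1),(-1,-1),(-1,1)]])
q=proj("wrist",np.c_[r,[.111]*4],kp);print(q.round(1).tolist())
x0,y0=(q.mean(0)-[80,75]).astype(int);print(x0,y0)
np.save("w7kp.npy",kp[1])
cv2.imwrite("pics/w7c.png",cv2.resize(im[y0:y0+150,x0:x0+160],(800,750)[:2],interpolation=cv2.INTER_CUBIC)[:600])
m=bot.masks_of("wrist","plug");print([(k["confidence"],k["extent"]) for k in m])
E
```

```text
time: 19.72
ee_pos: [0.5858, 0.2809, 0.2145]
tcp_rot: [179.3, 0.1, -179.0]
wrist_force: [0.3, 1.3, 0.9]
opening: 0.0477
time: 19.97
ee_pos: [0.5881, 0.2808, 0.2145]
tcp_rot: [179.3, 0.1, -179.1]
wrist_force: [-0.7, 0.7, -1.0]
opening: 0.0835
[0.5878 0.2808 0.2144] [ 1.793e+02  1.000e-01 -1.791e+02] [25.3 18.8 24.4 95.1  0.6 24.3]
plug_bar [ 42.3 245.7] 0.66 [0.6056 0.0558 0.097 ]
plug_bar [333.9 269.8] 0.59 [0.6231 0.2887 0.097 ]
[[372.9, 280.0], [365.7, 295.4], [292.8, 270.4], [299.1, 254.2]]
252 200
[(0.6, [299.8, 246.9, 377.0, 298.1])]
```

View pics/w7c.png

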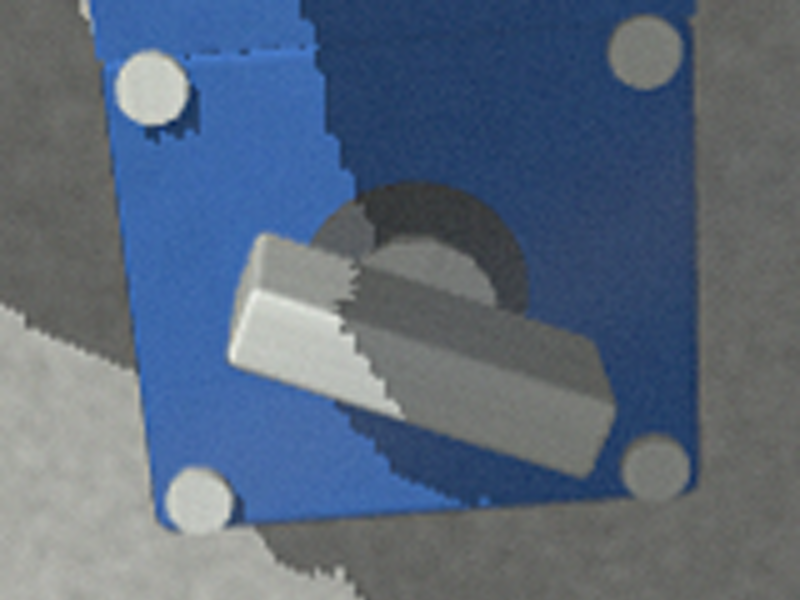

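The crop shows the bar's top face with corners at about crop (258,292), (615,408), (588,476) and (230,362). The plug is still at its starting turn.

Run:
```python
from h import *
kp=campose("wrist")
uv=np.array([[258,292],[615,408],[588,476],[230,362]])/5+[252,200]
b=onplane("wrist",uv,.111,kp)[:,:2];print(b.mean(0).round(4))
for i in range(4):
    d=b[(i+1)%4]-b[i];print(np.degrees(np.arctan2(d[1],d[0])).round(1),np.hypot(*d).round(4))
```

```text
[0.6227 0.2906]
71.3 0.0578
-16.6 0.0122
-108.6 0.0586
159.6 0.0122
```

```bash
python3 -m pendant '[[[-1.7,0.5,0,0.012,0,0,50],[-1.7,0.5,0,0,0,-0.112,50],[0,0,0,0,0,-0.112,50],[0,0,0,0,0,-0.112,50],[0,0,0,0,0,-0.112,50]]]'
python3 -m pendant '[[[0,0,0,0,0,-0.112,50],[0,0,0,0,0,-0.112,50],[0,0,0,0,0,-0.112,50],[0,0,0,0,0,-0.112,50],[0,0,0,0,0,-0.112,50]]]'
python3 -m pendant '[[[0,0,0,0,0,-0.112,50],[0,0,0,0,0,-0.112,50],[0,0,0,0,0,0,50],[0,0,0,0,0,0,50]]]'
```

```text
time: 20.58
ee_pos: [0.6198, 0.2919, 0.2129]
tcp_rot: [-179.9, -0.1, -152.5]
wrist_force: [-0.4, 0.6, -0.0]
opening: 0.0425
time: 21.0
ee_pos: [0.6173, 0.2921, 0.2106]
tcp_rot: [179.8, -0.3, -118.6]
wrist_force: [0.5, 0.2, 0.6]
opening: 0.0429
time: 21.33
ee_pos: [0.6152, 0.2922, 0.2094]
tcp_rot: [179.6, -0.4, -104.9]
wrist_force: [0.3, 1.5, -0.4]
opening: 0.0427
```

```bash
python3 -m pendant '[[[-0.1,-0.7,1,0,0,0.06,50],[0,0,2.5,0,0,0,50],[0,0,2.5,0,0,0,50],[0,0,2,0,0,0,50],[0,0,0,0,0,0,50]]]'
```

```text
time: 21.75
ee_pos: [0.6214, 0.2915, 0.1279]
tcp_rot: [179.8, -0.3, -109.7]
wrist_force: [-0.8, -0.6, -0.3]
opening: 0.0427
```

```bash
python3 -m pendant '[[[0,0,1.5,0,0,0,50],[0,0,1.5,0,0,0,50],[0,0,1,0,0,0,50],[0,0,0.5,0,0,0,50],[0,0,0,0,0,0,50]]]'
python3 -m pendant '[[[0,0,0,0,0,0,0],[0,0,0,0,0,0,0],[0,0,0,0,0,0,0],[0,0,0,0,0,0,0],[0,0,0,0,0,0,0]]]' 60
```

```text
time: 22.17
ee_pos: [0.6208, 0.2916, 0.0846]
tcp_rot: [179.8, -0.2, -110.3]
wrist_force: [-0.4, 0.0, -0.3]
opening: 0.0424
time: 22.58
ee_pos: [0.6217, 0.2917, 0.0869]
tcp_rot: [179.9, -0.2, -110.4]
wrist_force: [0.6, -0.2, -4.4]
opening: 0.013
```

The bar is gripped at 13 mm opening. I turn clockwise, which is yaw falling, i.e. +z about the tool.

```bash
python3 -m pendant '[[[0,0,0,0,0,0.1,0],[0,0,0,0,0,0.1,0],[0,0,0,0,0,0.1,0],[0,0,0,0,0,0.1,0],[0,0,0,0,0,0.1,0]]]'
python3 -c "
from h import *
o=bot.get_obs();print(o['torque'].round(2),o['q'].round(1))"
python3 -m pendant '[[[0,0,0,0,0,0.08,0],[0,0,0,0,0,0.08,0]]]'
python3 -c "
from h import *
o=bot.get_obs();print(o['torque'].round(2))"
```

```text
time: 23.0
ee_pos: [0.6216, 0.2918, 0.0868]
tcp_rot: [-180.0, -0.2, -140.1]
wrist_force: [0.4, 0.1, -3.5]
opening: 0.0124
[ 0.08 -0.14  0.21] [ 25.2  23.7  16.6  83.1  -0.1 -14.7]
time: 23.17
ee_pos: [0.6217, 0.2918, 0.0869]
tcp_rot: [-180.0, -0.2, -149.8]
wrist_force: [0.9, -0.7, -3.8]
opening: 0.0127
[ 0.05 -0.15  0.19]
```

```bash
for i in 1; do python3 -m pendant '[[[0,0,0,0,0,0.06,0],[0,0,0,0,0,0.06,0]]]' | grep -E "rot"; python3 -c "
from h import *
print(bot.get_obs()['torque'].round(2))"; done
python3 -m pendant '[[[0,0,0,0,0,0.06,0],[0,0,0,0,0,0.06,0]]]' | grep rot; python3 -c "
from h import *
print(bot.get_obs()['torque'].round(2))"
```

```text
tcp_rot: [-179.9, -0.2, -157.2]
[ 0.07 -0.12  0.15]
tcp_rot: [-179.9, -0.2, -164.4]
[-0.05 -0.26  1.11]
```

```bash
python3 -m pendant '[[[0,0,0,0,0,0.05,0],[0,0,0,0,0,0.05,0]]]'; python3 -c "
from h import *
print(bot.get_obs()['torque'].round(2))"
python3 -m pendant '[[[0,0,0,0,0,0.05,0]]]'; python3 -c "
from h import *
print(bot.get_obs()['torque'].round(2))"
```

```text
time: 23.67
ee_pos: [0.6218, 0.2918, 0.087]
tcp_rot: [-179.9, -0.2, -170.1]
wrist_force: [1.3, -2.2, -4.4]
opening: 0.0127
[-0.36 -0.31  3.29]
time: 23.75
ee_pos: [0.6217, 0.2919, 0.0871]
tcp_rot: [-179.8, -0.2, -172.8]
wrist_force: [1.4, -3.0, -3.6]
opening: 0.0132
[-0.49 -0.44  4.4 ]
```

The torque climbed from 0.15 to 4.4 N m after about 0.94 rad of turn, inside the expected 0.7–1.2, so the plug is on its firm stop. I release, lift and retreat.

```bash
python3 -m pendant '[[[0,0,0,0,0,0,50],[0,0,0,0,0,0,50],[0,0,0,0,0,0,50],[0,0,0,0,0,0,50]]]'
python3 -m pendant '[[[0,0,-1.5,0,0,0,50],[0,0,-3,0,0,0,50],[0,0,-3.5,0,0,0,50],[2.5,0,-3,0,0,0,50],[3,0,-1,0,0,0,50]]]'
python3 -m pendant '[[[3,0,0,0,0,0,50],[2,0,0,0,0,0,50],[0,0,0,0,0,0,50],[0,0,0,0,0,0,50]]]'
python3 look.py w8 plug_bar:.097 sleeve_mid:.067 cover_tab:.09
python3 - <<'E'
from h import *
im=cv2.imread("pics/w8.png")
kp=campose("wrist")
def box(c,deg,l,w,z):
    e=np.radians(deg);u=np.array([np.cos(e),np.sin(e)]);v=np.array([-u[1],u[0]])
    return np.c_[[np.array(c)+l*i*u+w*j*v for i,j in[(1,1),(1,-1),(-1,-1),(-1,1)]],[z]*4]
q=proj("wrist",box((.6225,.2906),17,.03,.007,.111),kp);print(q.round(0).tolist())
cv2.polylines(im,[q.round().astype(int)],True,(0,255,0))
a=np.linspace(0,2*np.pi,60)
for r,z in[(.0195,.11),(.031,.08)]:
    q=proj("wrist",np.c_[.531+r*np.cos(a),.281+r*np.sin(a),0*a+z],kp);cv2.polylines(im,[q.round().astype(int)],True,(0,255,0))
cv2.imwrite("pics/w8o.png",im)
E
```

```text
time: 24.08
ee_pos: [0.6223, 0.2923, 0.0882]
tcp_rot: [-179.8, -0.1, -172.9]
wrist_force: [1.4, 0.5, -0.7]
opening: 0.0424
time: 24.5
ee_pos: [0.568, 0.2849, 0.2075]
tcp_rot: [-179.7, -0.5, -173.0]
wrist_force: [-0.1, -0.0, 1.1]
opening: 0.0426
time: 24.83
ee_pos: [0.5141, 0.279, 0.2165]
tcp_rot: [-180.0, 0.0, -172.9]
wrist_force: [-0.1, 1.1, -0.2]
opening: 0.0427
[0.5144 0.279  0.2167] [ 180.     0.  -172.9] [28.5  9.6 13.5 93.9 -0.  21.4]
plug_bar [323.3 347.6] 0.63 [0.623  0.2896 0.097 ]
sleeve_mid [324.8 239.1] 0.82 [0.5336 0.2798 0.067 ]
sleeve_mid [ 49.  285.6] 0.18 [0.6115 0.0283 0.067 ]
cover_tab [332.8 125.8] 0.89 [0.4387 0.2739 0.09  ]
[[339.0, 386.0], [323.0, 388.0], [310.0, 328.0], [327.0, 326.0]]
```

The picture limit is reached, so I check the rest numerically.

Run:
```python
from h import *
kp=campose("wrist")
def box(c,deg,l,w,z):
    e=np.radians(deg);u=np.array([np.cos(e),np.sin(e)]);v=np.array([-u[1],u[0]])
    return np.c_[[np.array(c)+l*i*u+w*j*v for i,j in[(1,1),(1,-1),(-1,-1),(-1,1)]],[z]*4]
bot.camera("wrist");m=bot.masks_of("wrist","plug");print([(k["confidence"],k["extent"]) for k in m])
if m:
  M=m[0]["pixels"]
  for d in range(-10,40,4):
    g=np.zeros(M.shape,np.uint8);q=[proj("wrist",box((.6225,.2906),d,.03,.007,z),kp) for z in(.083,.111)]
    cv2.fillConvexPoly(g,cv2.convexHull(np.vstack(q).round().astype(int)),1);g=g>0
    print(d,round((g&M).sum()/(g|M).sum(),3))
bot.camera("scene");bot.camera("side")
for c in("scene","side"):
  for t,z in[("flask_mid",.095),("tape_mid",.024),("roller_a_mid",.05),("roller_b_mid",.05),("parcel_mid",.025),("scanner_mid",.0175),("sleeve_mid",.0675)]:
    print(c,t,[(onplane(c,k["uv"],z)[0,:2].round(3).tolist(),round(k["confidence"],2)) for k in bot.mark_of(c,t)[:3]])
```

```text
[(0.96, [311.2, 310.8, 339.6, 386.4])]
-10 0.442
-6 0.496
-2 0.541
2 0.591
6 0.616
10 0.713
14 0.801
18 0.849
22 0.785
26 0.698
30 0.628
34 0.574
38 0.508
scene flask_mid [([0.519, 0.144], 0.62)]
scene tape_mid [([0.565, -0.147], 0.9)]
scene roller_a_mid [([0.498, 0.016], 0.73)]
scene roller_b_mid []
scene parcel_mid [([0.78, 0.053], 0.89)]
scene scanner_mid [([0.767, -0.183], 0.58), ([0.5, 0.318], 0.54), ([0.403, 0.33], 0.52)]
scene sleeve_mid [([0.528, 0.284], 0.86)]
side flask_mid [([0.52, 0.153], 0.85), ([0.518, 0.24], 0.36)]
side tape_mid [([0.561, -0.142], 0.62)]
side roller_a_mid [([0.498, 0.021], 0.71)]
side roller_b_mid [([0.623, 0.014], 0.55)]
side parcel_mid [([0.772, 0.041], 0.69)]
side scanner_mid [([0.545, 0.378], 0.72), ([0.763, -0.174], 0.7), ([0.556, 0.287], 0.58)]
side sleeve_mid [([0.521, 0.278], 0.71)]
```

The bar stands at about 17°, where the torque jumped; all the others are where they started. The robot is clear, so I hand in.

```bash
python3 -c "
from workcell import bot
print(bot.job_done(),bot.get_obs()['time'])"
```

```text
the job is handed in; nothing more can be done
the job is handed in; nothing more can be done
```

The job is done and handed in at about 25 s of robot time. I slid the yellow cover back, pressed the bronze sleeve home, turned the lock plug clockwise to its stop, and let go with the arm clear above.

What the last checks showed:
- **Cover:** it met its stop at 20–27 N, with the TCP within 1 mm of where the stop was predicted. A later look still placed the tab back there.
- **Sleeve:** it stopped hard at about 33 N. Pressing its top with shut fingers touched at z = 0.110 m, the height expected when it is fully home.
- **Plug:** it turned about 0.94 rad, inside the expected 0.7–1.2. The torque then rose from 0.15 to 4.4 N m. As it rose, the tool turned about 9° further than the bar, which stayed at about 17° at the stop.
- **Other things:** the flask, tape, rollers and carton were within about 1 cm of their first estimates, which is the measurement spread. The scanner's first position was never computed, and the scanner search also gave false hits elsewhere. The scene camera missed roller b but the side camera found it.
- **Not done:** I could not view the final picture, because the 12-picture limit was reached. The last check was by the detectors' numbers only.

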